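# Let the dispersing head down off its ratchet onto the stop screw

### The job

The dispersing head on the crank stand is parked up, its weight held by the pawl in the ratchet wheel. Swing the small selector lever above the pawl over to its release side, take the weight on the crank handle and ease it up just until the pawl springs clear of the wheel, then wind the wheel backwards and let the head down gently, in hand all the way, until its bracket rests on the stop screw, and let go. Never force the crank down against the pawl, let the head drop or press it hard onto the stop, and leave the beaker and the things around the stand where they are.

Things in the scene. Friction and masses are not known exactly. Their poses are not given: they have to be found in the camera images.
- stand: Grey cast stand fixed to the bench: foot 255 x 170 x 14 mm, column, gear housing. Origin on the bench under the column; its x axis points away from the crank handle (roughly away from the robot), y to its left, z up. Crank, wheel, pawl and selector are all on its right (-y) side; the head hangs at its front (x = -130 mm).
- shaft (a point): Point on the crank shaft's axis, which is parallel to the stand's y axis; stand coordinates (-8, -42, 165) mm, in the plane of the ratchet wheel, a bright toothed disc 84 mm across and 10 mm thick with 18 teeth 6 mm deep.
- crank (a joint): Angle of crank and wheel, rad. Grows as the handle comes towards the robot and down; the head goes down 35 mm per rad. Seen from the shaft the handle stands (0.873 - crank) rad above the stand's -x direction. Starts near 0.05, hanging on a tooth (they are 0.35 rad apart). Turning it lower raises the head, clicking over the teeth, to an end at -0.55.
- handle (a point): Middle of the crank handle: black sleeve 22 mm thick, 58 mm long, along the stand's y axis, 120 mm from the shaft's axis, 66 mm right of point shaft. It spins freely on its pin: grip it from above across its thickness and carry it round without turning the tool. The head's weight pulls it towards the robot and down with 2 to 8 N; with the pawl clear only your grip holds the head.
- selector (a joint): Selector lever's angle, rad: about 0 = hold (a spring presses the pawl in), 0.45 to its end at 0.70 = release (the spring pulls the pawl out). Grows as its pin comes towards the robot; stays where left; 2 to 5 N at the pin. Under the head's weight the pawl stays jammed after the selector is thrown, and springs out when the crank is eased up (reduced) by 0.03 to 0.1 rad.
- selector_pin (a point): Middle of the selector's pin: black, 12 mm thick, 25 mm long, along the stand's y axis, 70 mm right of the stand's middle. It swings on a 55 mm radius about point selector_pivot, straight above it at selector 0.
- selector_pivot (a point): Point on the axis of selector and pawl (parallel to the stand's y axis), level with the pin's middle along that axis; 51 mm behind and 52 mm above the crank shaft.
- pawl: Dark steel pawl, 10 mm thick, about 60 mm long, hanging from the selector's pivot behind the ratchet wheel. Origin on the pivot's axis.
- pawl_tip (a point): The pawl's rounded nose. About 39 mm from point shaft when it sits in the wheel, 44.5 mm on a tooth's crest, over 50 mm when it has sprung out.
- head: Dispersing head, 1 to 2.1 kg: square ram through the housing, grey bracket on it, white motor 62 mm across, thin shaft down to the beaker. Origin at the stand's origin at crank 0, sinks with the head. The bracket lands on a springy rubber-tipped stop screw on top of the housing; its height is set anew each time and not measured: contact comes between crank 0.70 and 1.38, to be felt.
- beaker: Glass beaker 59 mm across, 71 mm high, on the foot under the head's shaft; origin at the centre of its base.
- sample_bottle: White capped bottle 49 mm across, 98 mm high, left of the stand; a bystander. Origin at the centre of its base.
- dropper_bottle: Brown dropper bottle 33 mm across, 94 mm high, left of the stand; a bystander. Origin at the centre of its base.
- spanner: Spanner 162 mm long lying on the bench right of the stand; a bystander. Origin at its middle.

How it is judged:
On the way, in this order (a step that is already met when the one before it is completed fails the run):
1. the selector is thrown to release (value of joint selector above 0.45 rad), for 0.2 s.
2. the pawl has sprung clear of the wheel (distance between pawl_tip and shaft above 0.048 m and value of joint selector above 0.45 rad), for 0.2 s.
At the end, for the whole second after the job is handed in: The head is down and at rest with its weight (more than 4 N) on the stop screw, crank beyond 0.65 rad, selector on release (over 0.45 rad), the pawl's tip more than 48 mm from the shaft's axis (all of step 2 and contact force between head and anything else above 4 N and value of joint crank above 0.65 rad and linear speed of head below 0.01 m/s); the robot touches nothing.
It fails at once if the crank is forced against the pawl, or the pawl is pried (over 60 N on the pawl) (contact force between pawl and anything else above 60 N).
It fails at once if the head is dropped (faster than 0.2 m/s) (linear speed of head above 0.2 m/s).
It fails at once if the head is pressed or banged onto the stop, the beaker or anything else (over 55 N) (contact force between head and anything else above 55 N).
It fails at once if the beaker is shifted more than 15 mm or tipped (distance of beaker from where it was at the start of the episode above 0.015 m or angle between beaker's own z axis and vertical above 0.3 rad).
It fails at once if a bystander is shifted more than 20 mm or knocked over (distance of any of sample_bottle, dropper_bottle, spanner from where it was at the start of the episode above 0.02 m).
It also fails if it takes over 54 s, if anything falls off the work surface, if the arm or the gripper's body presses on something with over 40 N, if the wrist force passes 120 N, or if a joint passes its speed limit or range.

### The arm

A 7-joint arm with a two-finger parallel gripper is mounted at the origin on a cart in front of the work surface, level with it; the furniture and walls round the work are solid. World frame = base frame: x ahead of the robot, y to its left, z up, the work surface at z = 0. Lengths are in m, angles in rad, forces in N, time in s.
With the tool pointing down it reaches from about 0.4 to 0.875 m from the base axis. Payload 19.3 kg.
Tool frame: the origin (TCP) lies at the very end of the fingers, on their centre line; the grasp point (between the pads) lies 19 mm behind it; z points along the fingers, y is the line along which they close (so a half turn about z gives the same grasp; the last joint's range is limited). The gripper opens to 85 mm and grips with 20 to 120 N. Pads are 22 mm wide; open, the fingers measure 114 mm over their backs; the gripper's body (76 mm by 85 mm) begins 54 mm behind the grasp point. The pads swing forward as they close: fully open they stand 13 mm farther back than shut.
Start: joints at [-1.247, 0.521, -0.036, 1.599, 0.021, 1.021, -0.113], TCP at [0.24, 0.577, 0.231] pointing down, gripper open.
Joint ranges: [-2.91, 2.91], [-0.3, 2.13], [-1.5, 1.42], [0.17, 2.43], [-1.26, 4.41], [0.16, 1.93], [-2.52, 2.52]. Speed limits (rad/s): [1.89, 1.89, 2.39, 2.39, 3.01, 3.01, 3.01].

### API

Orientations are given as [roll, pitch, yaw] about the fixed x, y, z axes, in that order (R = Rz(yaw) Ry(pitch) Rx(roll)).
In Python, from workcell import bot gives the robot as it stands.
- The arm moves only by the shell command python3 -m crank 'ROWS' [FORCE]. ROWS is a JSON object of lists of equal length, an entry for each row: "travel": the shift along the world's x, y, z in cm, a list of three; "turn": the turn, a rotation vector about the world's x, y, z in degrees, a list of three; "gripper": the closure, from 0 (fully open) to 1 (shut). A call has exactly 5 rows; each row is the pose to reach, as a shift and turn from the pose commanded when the call began; what a row does not reach only later rows make up. A row lasts 1/10 s, in which the tool goes at most 50 mm and 8.59 degrees, less where a joint would pass 70% of its speed; a pose out of reach is approached as far as the arm can. A call with a gripper value outside its range is refused whole. The fingers move at their own pace and stop on an object; FORCE is the grip in N (left out, the last holds). Time passes only in rows, so rows that repeat a pose let the fingers close, or fill a call up. It gives the time, the measured TCP pose, the force, the opening and the grip force at its end, in the units of the state.
- bot.observe(): the state, without advancing time (a new reading comes with each control period).
- bot.grab_frame(name): name is "scene" or "top" or "wrist"; returns a dict with "pixels" (384x512x3 uint8, red, green, blue), "fx", "fy", "cx", "cy" (pixels), "extrinsics" (4x4, takes a point from world to camera coordinates). Camera axes: x right, y down, z forward; pixel columns grow to the right and rows downward; lengths in m; the calibration is good to about 2 mm. A picture is of the moment at which its call begins. There is no depth.
- bot.job_done(): hands the job in; it is judged then, once.
The state is a dict: "clock": time; "qpos": joint angles; "qd": joint speeds; "joint_efforts": joint torques, N m; "position": TCP position; "tool_rot": TCP orientation; "force": force on the tool from outside, world axes, zero at the start; "moment": the same for the moment, N m; "grip_width": finger opening in m; "finger_force": force on a finger pad.
Only numpy, scipy, OpenCV 4.12 (cv2) and the standard library are available. Lean on these libraries where they do the work, as an engineer would, in place of code of your own. Each camera call takes 0.05 s, during which the arm holds its last target. There are 200 camera calls.

## Working session

There is one attempt and no reset: what is moved stays moved. The work goes in short steps, Python scripts to look and compute and a shell command to move; the robot and the scene stay as the last step left them, time stands still between calls to the robot, and variables do not carry over. Pictures are saved under pics/ and viewed, at most 10 in all, crops included, and the job is handed in when it is done.

```bash
mkdir -p pics; ls
python3 - <<'E'
from workcell import bot
import cv2,numpy as np
o=bot.observe();print({k:np.round(v,3).tolist() for k,v in o.items()})
for n in("scene","top"):
    f=bot.grab_frame(n);cv2.imwrite(f"pics/{n}0.png",f["pixels"][:,:,::-1])
    np.savez(f"pics/{n}0.npz",**f)
    print(n,f["fx"],f["fy"],f["cx"],f["cy"],np.round(f["extrinsics"],4).tolist())
E
```

```text
pics
{'clock': 0.0, 'qpos': [-1.247, 0.522, -0.036, 1.6, 0.021, 1.021, -0.113], 'qd': [0.001, -0.0, 0.0, 0.002, -0.0, 0.0, -0.001], 'joint_efforts': [0.001, -92.711, 1.98, -36.994, 0.018, 0.008, 0.0], 'position': [0.24, 0.577, 0.231], 'tool_rot': [-3.14, 0.0, 2.748], 'force': [-0.494, -0.695, -0.135], 'moment': [-0.004, -0.002, 0.004], 'finger_force': 0.0, 'grip_width': 0.085}
scene 363.4801758894312 363.4801758894312 257.775938693125 190.46612482102603 [[0.6889, -0.7248, -0.0031, -0.3471], [-0.3827, -0.3602, -0.8508, 0.3995], [0.6155, 0.5873, -0.5256, 0.5533], [0.0, 0.0, 0.0, 1.0]]
top 497.24000890749255 497.24000890749255 255.0637533297517 196.84912571299523 [[0.0169, -0.9997, -0.0193, 0.0598], [-0.9849, -0.0133, -0.1728, 0.5741], [0.1725, 0.0219, -0.9848, 1.1619], [0.0, 0.0, 0.0, 1.0]]
```

View pics/scene0.png

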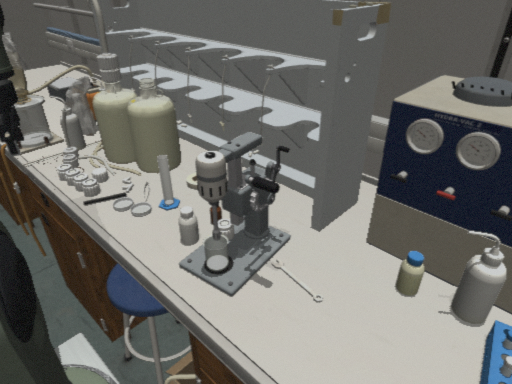

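View pics/top0.png

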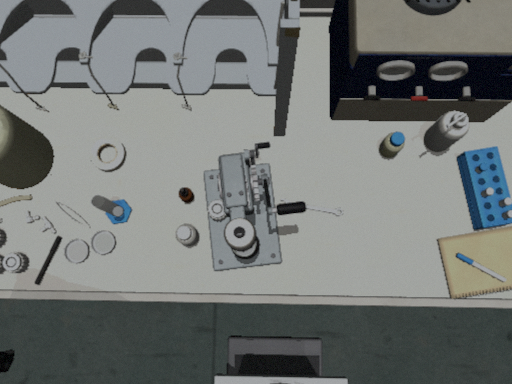

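The scene view shows the stand at about (240,210), with the handle at (265,184) and the selector pin at (283,150). In the top view the handle is at (291,208), the selector pin at (263,146), and the foot's corners are at about (204,170), (274,165), (281,262) and (212,270). I'll zoom in next.

Run:
```python
import cv2,numpy as np
a=cv2.imread("pics/scene0.png")[125:295,175:330];b=cv2.imread("pics/top0.png")[130:280,195:350]
r=lambda i:cv2.resize(i,None,fx=3.5,fy=3.5,interpolation=cv2.INTER_CUBIC)[:,:]
a=cv2.resize(a,None,fx=2.5,fy=2.5,interpolation=cv2.INTER_CUBIC);b=cv2.resize(b,None,fx=2.5,fy=2.5,interpolation=cv2.INTER_CUBIC)
c=np.zeros((430,790,3),np.uint8);c[:a.shape[0],:a.shape[1]]=a;c[:b.shape[0],400:400+b.shape[1]]=b
c=np.clip(c*1.6,0,255).astype(np.uint8)
cv2.imwrite("pics/zoom0.png",c)
```

```text
(no output)
```

View pics/zoom0.png

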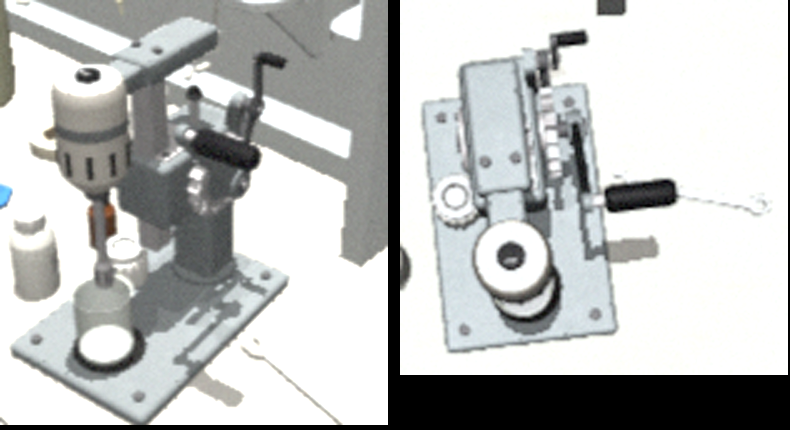

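The zoom shows the handle's centre at about top (291.4,207.8) and scene (265.4,183.8). The pin's centre is at about top (263.4,146) and scene (283.8,149.4). Next I'll triangulate both points.

```bash
cat > h.py <<'E'
import numpy as np,cv2
def P(f):
    K=np.array([[f["fx"],0,f["cx"]],[0,f["fy"],f["cy"]],[0,0,1]]);return K@f["extrinsics"][:3]
def tri(f,g,a,b):
    X=cv2.triangulatePoints(P(f),P(g),np.float64(a).reshape(2,1),np.float64(b).reshape(2,1));return (X[:3]/X[3]).ravel()
def proj(f,X):
    q=P(f)@np.append(X,1);return q[:2]/q[2]
def plane(f,uv,z):
    E=f["extrinsics"];d=E[:3,:3].T@np.array([(uv[0]-f["cx"])/f["fx"],(uv[1]-f["cy"])/f["fy"],1]);c=-E[:3,:3].T@E[:3,3]
    return c+d*(z-c[2])/d[2]
E
python3 - <<'E'
from h import *
s=dict(np.load("pics/scene0.npz"));t=dict(np.load("pics/top0.npz"))
h=tri(s,t,(265.4,183.8),(291.4,207.8));p=tri(s,t,(283.8,149.4),(263.4,146))
print("handle",h,"pin",p)
C=np.array([plane(t,u,.014) for u in((203.8,170),(269.8,164),(281.4,261.2),(215,270))]);print(C, np.linalg.norm(C-np.roll(C,-1,0),axis=1))
v=(C[0]-C[3])+(C[1]-C[2]);print("yaw foot",np.arctan2(v[1],v[0]))
d=(p-h)[:2];y2=np.arctan2(d[1],d[0])-np.arctan2(38,132.6);print("yaw hp",y2)
for y in(np.arctan2(v[1],v[0]),y2):
    R=np.array([[np.cos(y),-np.sin(y)],[np.sin(y),np.cos(y)]])
    print(y,h[:2]-R@[-.0896,-.108],p[:2]-R@[.043,-.070],R.T@(C.mean(0)[:2]-(h[:2]-R@[-.0896,-.108])))
# handle direction from top mask ends
a=plane(t,(195+206/2.5,130+197/2.5),.253);b=plane(t,(195+276/2.5,130+192/2.5),.253);print("handle ends",a,b,np.arctan2(*(b-a)[:2]))
E
```

```text
handle [ 0.51597098 -0.00963995  0.25716559] pin [0.63966341 0.04789111 0.27178355]
[[0.64711803 0.2008442  0.014     ]
 [0.664827   0.03330538 0.014     ]
 [0.42008769 0.00195858 0.014     ]
 [0.3960447  0.16456433 0.014     ]] [0.16847214 0.24673862 0.16437365 0.25368099]
yaw foot 0.13555913710256953
yaw hp 0.156254988789656
0.13555913710256953 [0.5901534  0.10947818] [0.58759779 0.11143772] [-0.05885892 -0.00136816]
0.156254988789656 [0.58767244 0.11098783] [0.58629388 0.11034665] [-0.05665882 -0.00202716]
handle ends [0.51387328 0.01858206 0.253     ] [ 0.51873303 -0.03772982  0.253     ] 3.0555053051784995
```

```bash
python3 - <<'E'
from h import *
s=dict(np.load("pics/scene0.npz"));t=dict(np.load("pics/top0.npz"))
z=lambda u:(175+u[0]/2.5,125+u[1]/2.5)
w=lambda u:(195+(u[0]-400)/2.5,130+u[1]/2.5)
print("motor cap",tri(s,t,z((88,75)),w((510,256))))
print("bracket rear right",tri(s,t,z((217,30)),w((523,62))))
print("bracket screws",tri(s,t,z((135,45)),w((485,161))),tri(s,t,z((157,52)),w((515,157))))
E
python3 -m crank '{"travel":[[2.6,-3.6,2],[5.2,-7.2,4],[7.8,-10.8,6],[10.4,-14.4,8],[13,-18,10]],"turn":[[0,0,-8],[0,0,-16],[0,0,-24],[0,0,-32],[0,0,-40]],"gripper":[0,0,0,0,0]}' 20
```

```text
motor cap [0.46031878 0.09146125 0.30712502]
bracket rear right [0.61193131 0.08631442 0.30041392]
bracket screws [0.53319035 0.11311601 0.30288292] [0.53690116 0.08995632 0.30222702]
clock: 0.6
position: [0.3705, 0.3954, 0.332]
tool_rot: [-3.141, -0.0, 2.044]
force: [0.3, 0.7, -0.4]
grip_width: 0.0854
finger_force: 0.0
```

```bash
python3 -m crank '{"travel":[[2.6,-3.6,2],[5.2,-7.2,4],[8.2,-10.8,5],[11.2,-14.4,5],[14.2,-18,5]],"turn":[[0,0,-6],[0,0,-12],[0,0,-19.1],[0,0,-19.1],[0,0,-19.1]],"gripper":[0,0,0.2,0.3,0.4]}'
python3 -m crank '{"travel":[[3,-3.8,0],[6,-7.6,0],[9,-11.4,0],[12.8,-14.5,-1],[12.8,-17.2,-2.5]],"turn":[[0,0,0],[0,0,0],[0,0,0],[0,0,0],[0,0,0]],"gripper":[0.5,0.5,0.5,0.5,0.5]}'
python3 -m crank '{"travel":[[0,0,0],[0,0,0],[0,0,0],[0,0,0],[0,0,0]],"turn":[[0,0,0],[0,0,0],[0,0,0],[0,0,0],[0,0,0]],"gripper":[0.5,0.5,0.5,0.5,0.5]}'
python3 - <<'E'
from workcell import bot
import cv2,numpy as np
ims=[]
for n in("wrist","top","scene"):
    f=bot.grab_frame(n);np.savez(f"pics/{n}1.npz",**f);p=f["pixels"][:,:,::-1]
    ims.append({"wrist":cv2.resize(p,(400,300)),"top":cv2.resize(p[100:220,180:340],(400,300)),"scene":cv2.resize(p[75:225,195:355],(400,300))}[n])
c=np.vstack([np.hstack(ims[:2]),np.hstack([ims[2],ims[2]*0])]);cv2.imwrite("pics/c1.png",np.clip(c*1.4,0,255).astype(np.uint8))
E
```

```text
clock: 1.1
position: [0.5127, 0.2156, 0.3816]
tool_rot: [3.141, -0.0, 1.716]
force: [0.3, 1.0, -0.4]
grip_width: 0.0511
finger_force: 0.0
clock: 1.6
position: [0.6426, 0.0428, 0.3548]
tool_rot: [-3.141, 0.001, 1.715]
force: [0.1, 0.1, 0.2]
grip_width: 0.0429
finger_force: 0.0
clock: 2.1
position: [0.6398, 0.0461, 0.3567]
tool_rot: [3.141, -0.0, 1.718]
force: [-0.7, -0.6, -0.0]
grip_width: 0.0426
finger_force: 0.0
```

View pics/c1.png

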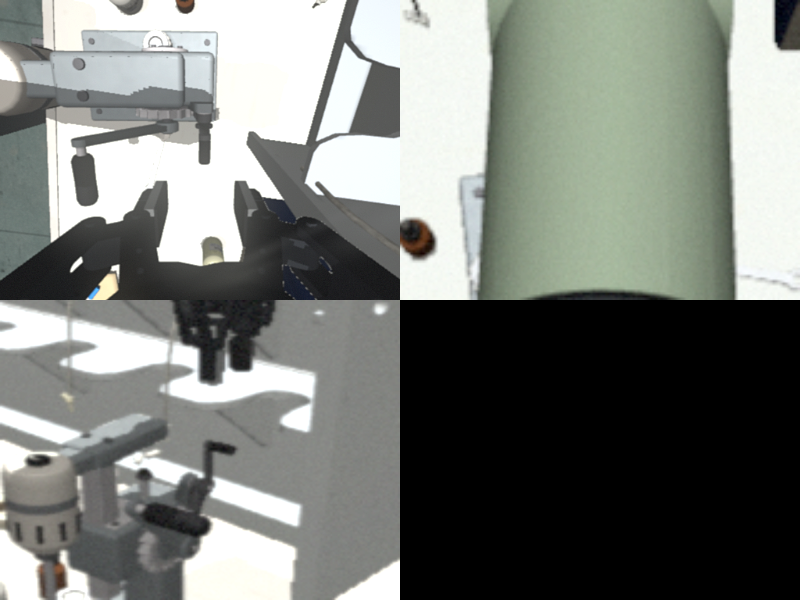

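The wrist view (shown at 400x300) has the pin at (204,143), nearly centred between the fingertips, and the handle at (85,178). A grey panel stands close on the right, so I'll check how near it is and refine both points by rays.

Run:
```python
from h import *
w=dict(np.load("pics/wrist1.npz"));t=dict(np.load("pics/top0.npz"));s=dict(np.load("pics/scene1.npz"))
k=1.28
for n,u,z in(("pin in",(204,122),.278),("pin mid",(204,143),.278),("pin out",(204,163),.278),("h in",(80,153),.264),("h mid",(85,178),.264),("h out",(90,203),.264)):
    print(n,plane(w,(u[0]*k,u[1]*k),z))
print("panel foot",plane(t,(275,135),0),plane(t,(285,133),0), plane(dict(np.load("pics/scene0.npz")),(316,228),0))
sc=dict(np.load("pics/scene0.npz"))
print("panel front edge top tri",tri(sc,t,(331,0),(283,30)))
print(proj(w,[.64,.0461,.3567]),[proj(w,[.64,.046,z])[0] for z in(.25,.34)])
```

```text
pin in [0.63918862 0.08001198 0.278     ]
pin mid [0.64222339 0.06000794 0.278     ]
pin out [0.64526349 0.03996881 0.278     ]
h in [0.51878295 0.02720599 0.264     ]
h mid [ 5.24132207e-01 -9.08215789e-05  2.64000000e-01]
h out [ 0.52983776 -0.02920579  0.264     ]
panel foot [0.74575209 0.02062198 0.        ] [ 0.75142802 -0.00527988  0.        ] [0.75542281 0.01246933 0.        ]
panel front edge top tri [0.73055811 0.01896466 0.57172733]
[255.07082807 249.15569765] [np.float64(255.52917017584986), np.float64(255.15669596224762)]
```

```bash
python3 -m crank '{"travel":[[0.1,0.1,-2.5],[0.2,0.1,-5],[0.2,0.1,-7.5],[0.2,0.1,-9.5],[0.2,0.1,-9.8]],"turn":[[0,0,0],[0,0,0],[0,0,0],[0,0,0],[0,0,0]],"gripper":[0.5,0.5,0.5,0.5,0.5]}'
python3 -m crank '{"travel":[[0,0,0],[0,0,0],[0,0,0],[0,0,0],[0,0,0]],"turn":[[0,0,0],[0,0,0],[0,0,0],[0,0,0],[0,0,0]],"gripper":[0.65,0.65,0.65,0.65,0.65]}'
python3 - <<'E'
from workcell import bot
import cv2,numpy as np
f=bot.grab_frame("wrist");a=f["pixels"][:,:,::-1];b=bot.grab_frame("scene")["pixels"][75:225,195:355,::-1]
cv2.imwrite("pics/c2.png",np.clip(np.hstack([cv2.resize(a,(400,300)),cv2.resize(b,(400,375))[:300]])*1.4,0,255).astype(np.uint8))
E
```

```text
clock: 2.75
position: [0.6409, 0.0463, 0.2562]
tool_rot: [-3.138, 0.0, 1.716]
force: [0.1, 0.8, -1.3]
grip_width: 0.0428
finger_force: 0.0
clock: 3.25
position: [0.642, 0.0462, 0.2587]
tool_rot: [3.141, -0.0, 1.716]
force: [0.2, 0.6, 0.1]
grip_width: 0.0296
finger_force: 0.0
```

View pics/c2.png

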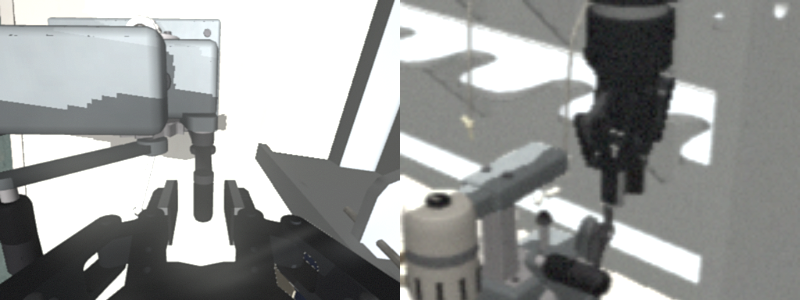

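The pin sits between the fingers at (204,200), with no contact. Now I'll pull it towards the robot.

```bash
python3 -m crank '{"travel":[[-0.7,-0.1,0],[-1.4,-0.2,0],[-2.0,-0.28,-0.1],[-2.5,-0.35,-0.3],[-3.0,-0.42,-0.5]],"turn":[[0,0,0],[0,0,0],[0,0,0],[0,0,0],[0,0,0]],"gripper":[0.65,0.65,0.65,0.65,0.65]}'
python3 -m crank '{"travel":[[-0.4,-0.06,-0.1],[-0.7,-0.1,-0.2],[-1.0,-0.14,-0.2],[-1.0,-0.14,-0.2],[-1.0,-0.14,-0.2]],"turn":[[0,0,0],[0,0,0],[0,0,0],[0,0,0],[0,0,0]],"gripper":[0.65,0.65,0.65,0.65,0.65]}'
python3 - <<'E'
from workcell import bot
import cv2,numpy as np
f=bot.grab_frame("wrist");np.savez("pics/wrist3.npz",**f);a=f["pixels"][:,:,::-1];b=bot.grab_frame("scene")["pixels"][75:225,195:355,::-1]
cv2.imwrite("pics/c3.png",np.clip(np.hstack([cv2.resize(a,(400,300)),cv2.resize(b,(400,375))[:300]])*1.4,0,255).astype(np.uint8))
E
```

```text
clock: 3.85
position: [0.6115, 0.0419, 0.2533]
tool_rot: [3.141, -0.0, 1.716]
force: [2.1, 0.4, 0.8]
grip_width: 0.0297
finger_force: 1.1
clock: 4.35
position: [0.6017, 0.0405, 0.2513]
tool_rot: [-3.141, 0.0, 1.716]
force: [0.7, -0.2, -1.1]
grip_width: 0.0299
finger_force: 0.4
```

View pics/c3.png

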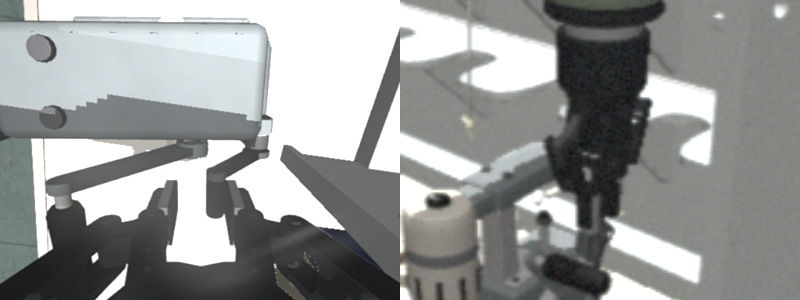

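The pin followed and rests against the rear finger, at about 0.58 rad by geometry. I'll push a touch more, back off the finger and rise.

```bash
python3 -m crank '{"travel":[[-0.25,-0.04,-0.1],[-0.25,-0.04,-0.1],[0.3,0.04,0],[0.5,0.07,0],[0.5,0.07,2.5]],"turn":[[0,0,0],[0,0,0],[0,0,0],[0,0,0],[0,0,0]],"gripper":[0.65,0.65,0.65,0.65,0.65]}'
python3 -m crank '{"travel":[[0,0,4],[0,0,8],[-4,-2,10],[-8,-4,10],[-8,-5.5,10]],"turn":[[0,0,0],[0,0,0],[0,0,0],[0,0,0],[0,0,0]],"gripper":[0.5,0.5,0.5,0.5,0.5]}'
python3 - <<'E'
from workcell import bot
from h import *
o=bot.observe();print(o["position"])
f=bot.grab_frame("wrist");s=bot.grab_frame("scene");np.savez("pics/wrist4.npz",**f);np.savez("pics/scene4.npz",**s)
a=f["pixels"][:,:,::-1];b=s["pixels"][125:245,195:355,::-1]
cv2.imwrite("pics/c4.png",np.clip(np.hstack([cv2.resize(a,(400,300)),cv2.resize(b,(400,300))])*1.4,0,255).astype(np.uint8))
E
```

```text
clock: 4.95
position: [0.6058, 0.0414, 0.274]
tool_rot: [-3.137, 0.0, 1.716]
force: [0.1, -0.7, 0.3]
grip_width: 0.0299
finger_force: 0.0
clock: 5.45
position: [0.5234, -0.0153, 0.3774]
tool_rot: [3.141, -0.001, 1.715]
force: [1.7, 0.0, 0.3]
grip_width: 0.0428
finger_force: 0.0
[ 0.52343804 -0.01530861  0.37739823]
```

View pics/c4.png

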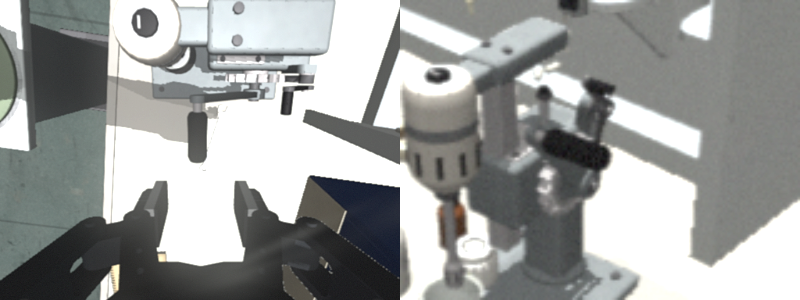

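The pin has moved to release: wrist (287,102), scene crop (200,86). The handle is at wrist (198,137), scene crop (172,150), nearly between the fingers in x.

Run:
```python
from h import *
w=dict(np.load("pics/wrist4.npz"));s=dict(np.load("pics/scene4.npz"));s0=dict(np.load("pics/scene0.npz"))
S=lambda u:(195+u[0]/2.5,125+u[1]/2.5)
k=1.28
O=np.array([.588,.1105]);c,q=np.cos(.14),np.sin(.14);R=np.array([[c,-q],[q,c]])
for n,a,b in(("handle",(198,137),(172,150)),("pin",(287,103),(200,86))):
    X=tri(w,s,np.array(a)*k,S(b));print(n,X,R.T@(X[:2]-O))
print("wrist ray handle z.255",plane(w,(198*k,137*k),.255))
print([proj(w,[.5234,-.0153,z]) for z in(.26,.37)],np.array([198,137])*k)
```

```text
handle [ 0.51877577 -0.00607915  0.25223862] [-0.08481476 -0.10577877]
pin [0.60924479 0.04505577 0.25884942] [ 0.01190464 -0.06776849]
wrist ray handle z.255 [ 0.52052965 -0.00709653  0.255     ]
[array([255.31320043, 186.16919452]), array([254.65853267, 242.5285855 ])] [253.44 175.36]
```

```bash
python3 -m crank '{"travel":[[-0.1,0.4,-4],[-0.1,0.4,-8],[-0.1,0.4,-12],[-0.1,0.4,-13.8],[-0.1,0.4,-14.1]],"turn":[[0,0,0],[0,0,0],[0,0,0],[0,0,0],[0,0,0]],"gripper":[0.5,0.5,0.5,0.5,0.5]}' 20
python3 -m crank '{"travel":[[0,0,0],[0,0,0],[0,0,0],[0,0,0],[0,0,0]],"turn":[[0,0,0],[0,0,0],[0,0,0],[0,0,0],[0,0,0]],"gripper":[0.6,0.65,0.7,0.7,0.7]}'
python3 - <<'E'
from workcell import bot
from h import *
o=bot.observe();print(o["position"],o["force"])
f=bot.grab_frame("wrist");s=bot.grab_frame("scene")
a=f["pixels"][:,:,::-1];b=s["pixels"][125:245,195:355,::-1]
cv2.imwrite("pics/c5.png",np.clip(np.hstack([cv2.resize(a,(400,300)),cv2.resize(b,(400,300))])*1.4,0,255).astype(np.uint8))
E
```

```text
clock: 6.05
position: [0.5252, -0.0092, 0.233]
tool_rot: [-3.138, 0.0, 1.717]
force: [-0.0, -0.5, 0.7]
grip_width: 0.0429
finger_force: 0.0
clock: 6.55
position: [0.5258, -0.0095, 0.2363]
tool_rot: [3.141, -0.001, 1.716]
force: [-4.4, 1.2, -0.3]
grip_width: 0.0257
finger_force: 2.4
[ 0.52584644 -0.00953119  0.23630095] [-4.35667425  1.19336917 -0.25237722]
```

View pics/c5.png

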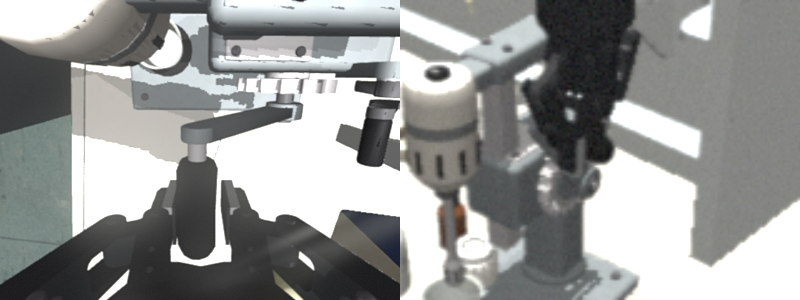

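The handle lies between the pads and the front finger touches first, which is the raising side. I'll close the grip now.

```bash
python3 -m crank '{"travel":[[0,0,0],[0,0,0],[0,0,0],[0,0,0],[0,0,0]],"turn":[[0,0,0],[0,0,0],[0,0,0],[0,0,0],[0,0,0]],"gripper":[0.72,0.75,0.8,0.9,1]}' 20
python3 -m crank '{"travel":[[0,0,0],[0,0,0],[0,0,0],[0,0,0],[0,0,0]],"turn":[[0,0,0],[0,0,0],[0,0,0],[0,0,0],[0,0,0]],"gripper":[1,1,1,1,1]}' 60
python3 - <<'E'
from workcell import bot
from h import *
o=bot.observe();print(o["position"],o["force"],o["moment"])
w=bot.grab_frame("wrist")["pixels"];cv2.imwrite("pics/c6w.png",w[:,:,::-1])
O=np.array([.588,.1105]);c,q=np.cos(.14),np.sin(.14);R=np.array([[c,-q],[q,c]])
p=o["position"];x=R.T@(p[:2]-O);print(x,"angle",np.arctan2(p[2]+.019-.165,-8e-3-x[0]),"rad",np.hypot(p[2]+.019-.165,-8e-3-x[0]))
E
```

```text
clock: 7.15
position: [0.5259, -0.0095, 0.2364]
tool_rot: [3.141, -0.001, 1.716]
force: [-5.2, 0.1, 1.5]
grip_width: 0.0214
finger_force: 19.5
clock: 7.65
position: [0.5258, -0.0095, 0.2364]
tool_rot: [3.141, -0.001, 1.716]
force: [-6.5, 0.6, 2.2]
grip_width: 0.0205
finger_force: 58.4
[ 0.52584336 -0.00954585  0.23642667] [-6.46084933  0.55670571  2.15389755] [ 0.09907968  1.20043055 -0.07959473]
[-0.07830008 -0.11019779] angle 0.9099721897353866 rad 0.11453857047705954
```

```bash
python3 -m crank '{"travel":[[0.1,0.01,0.08],[0.2,0.03,0.15],[0.3,0.04,0.22],[0.4,0.05,0.3],[0.5,0.07,0.38]],"turn":[[0,0,0],[0,0,0],[0,0,0],[0,0,0],[0,0,0]],"gripper":[1,1,1,1,1]}'
python3 -m crank '{"travel":[[0.2,0.02,0.15],[0.2,0.02,0.15],[0.2,0.02,0.15],[0.2,0.02,0.15],[0.2,0.02,0.15]],"turn":[[0,0,0],[0,0,0],[0,0,0],[0,0,0],[0,0,0]],"gripper":[1,1,1,1,1]}'
python3 - <<'E'
from workcell import bot
from h import *
o=bot.observe();print(o["position"],o["force"],o["moment"])
w=bot.grab_frame("wrist")["pixels"][:,:,::-1];v=cv2.imread("pics/c6w.png")
cv2.imwrite("pics/c6.png",np.clip(np.hstack([cv2.resize(i[0:250,200:512],(400,320)) for i in(v,w)])*1.4,0,255).astype(np.uint8))
E
```

```text
clock: 8.2
position: [0.5309, -0.0088, 0.2402]
tool_rot: [3.141, -0.001, 1.716]
force: [-5.3, -0.1, 0.3]
grip_width: 0.0202
finger_force: 58.5
clock: 8.7
position: [0.5328, -0.0087, 0.2414]
tool_rot: [3.141, -0.0, 1.716]
force: [-6.0, 1.5, 2.9]
grip_width: 0.0202
finger_force: 58.7
[ 0.5327653  -0.00867176  0.24137507] [-5.96587491  1.51184789  2.91041877] [ 0.2839497   1.27987084 -0.06569054]
```

View pics/c6.png

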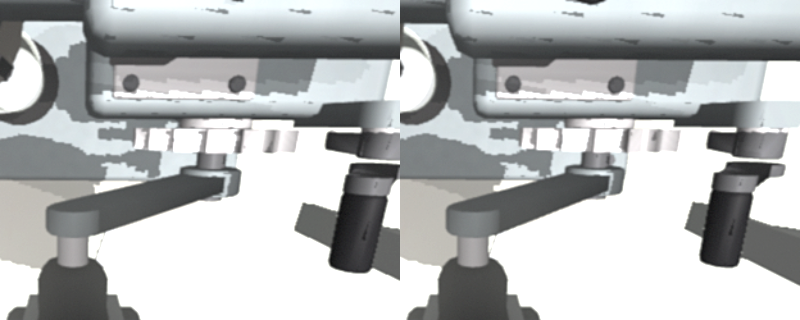

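The two crops look alike: selector pin at release, weight steady at about 6 N, and a gap of about 30 px between wheel and pawl in both. I'll compute the arc rows for lowering, and go down slowly while watching the force.

```bash
cat > arc.py <<'E'
import numpy as np,sys
a0,step,n=map(float,sys.argv[1:4])
for i in range(1,int(n)+1):
    a=a0-step*i; s=12*(np.cos(a)-np.cos(a0)); print(round(a,3),np.round([-.99*s,-.139*s,12*(np.sin(a)-np.sin(a0))],2).tolist())
E
python3 arc.py .96 .025 15
```

```text
0.935 [-0.24, -0.03, -0.18]
0.91 [-0.48, -0.07, -0.36]
0.885 [-0.71, -0.1, -0.54]
0.86 [-0.94, -0.13, -0.74]
0.835 [-1.16, -0.16, -0.93]
0.81 [-1.38, -0.19, -1.14]
0.785 [-1.59, -0.22, -1.35]
0.76 [-1.8, -0.25, -1.56]
0.735 [-2.0, -0.28, -1.78]
0.71 [-2.2, -0.31, -2.01]
0.685 [-2.39, -0.34, -2.24]
0.66 [-2.57, -0.36, -2.47]
0.635 [-2.75, -0.39, -2.71]
0.61 [-2.92, -0.41, -2.96]
0.585 [-3.09, -0.43, -3.2]
```

```bash
python3 -m crank '{"travel":[[-0.24,-0.03,-0.18],[-0.48,-0.07,-0.36],[-0.71,-0.1,-0.54],[-0.94,-0.13,-0.74],[-0.94,-0.13,-0.74]],"turn":[[0,0,0],[0,0,0],[0,0,0],[0,0,0],[0,0,0]],"gripper":[1,1,1,1,1]}'
```

```text
clock: 9.25
position: [0.5227, -0.0101, 0.2337]
tool_rot: [-3.141, -0.001, 1.716]
force: [-9.2, 0.6, 4.6]
grip_width: 0.0203
finger_force: 59.0
```

```bash
python3 -m crank '{"travel":[[-0.1,-0.01,-0.09],[-0.22,-0.03,-0.19],[-0.33,-0.05,-0.3],[-0.44,-0.06,-0.4],[-0.44,-0.06,-0.4]],"turn":[[0,0,0],[0,0,0],[0,0,0],[0,0,0],[0,0,0]],"gripper":[1,1,1,1,1]}'
```

```text
clock: 9.75
position: [0.5183, -0.0108, 0.2297]
tool_rot: [-3.141, -0.001, 1.716]
force: [-10.8, -0.1, 5.0]
grip_width: 0.0206
finger_force: 59.1
```

The tangential load is still about 4 N, so the pawl isn't catching. A radial strain is building up, so I'll shift outwards slightly and measure the stiffness.

```bash
python3 -m crank '{"travel":[[-0.1,-0.01,0.1],[-0.2,-0.03,0.2],[-0.2,-0.03,0.2],[-0.2,-0.03,0.2],[-0.2,-0.03,0.2]],"turn":[[0,0,0],[0,0,0],[0,0,0],[0,0,0],[0,0,0]],"gripper":[1,1,1,1,1]}'
```

```text
clock: 10.25
position: [0.5184, -0.0102, 0.2315]
tool_rot: [3.139, -0.0, 1.717]
force: [9.4, 5.7, -15.6]
grip_width: 0.0204
finger_force: 59.8
```

```bash
python3 arc.py .81 .02 5; python3 arc.py .71 .05 10;  python3 -m crank '{"travel":[[0.12,0.02,-0.12],[0.12,0.02,-0.12],[-0.06,0,-0.28],[-0.23,-0.03,-0.45],[-0.4,-0.05,-0.63]],"turn":[[0,0,0],[0,0,0],[0,0,0],[0,0,0],[0,0,0]],"gripper":[1,1,1,1,1]}'
```

```text
0.79 [-0.17, -0.02, -0.17]
0.77 [-0.34, -0.05, -0.34]
0.75 [-0.5, -0.07, -0.51]
0.73 [-0.66, -0.09, -0.69]
0.71 [-0.82, -0.11, -0.87]
0.66 [-0.38, -0.05, -0.46]
0.61 [-0.73, -0.1, -0.95]
0.56 [-1.06, -0.15, -1.45]
0.51 [-1.36, -0.19, -1.96]
0.46 [-1.64, -0.23, -2.49]
0.41 [-1.89, -0.26, -3.04]
0.36 [-2.11, -0.3, -3.59]
0.31 [-2.3, -0.32, -4.16]
0.26 [-2.47, -0.35, -4.74]
0.21 [-2.61, -0.37, -5.32]
clock: 10.75
position: [0.5128, -0.0114, 0.2248]
tool_rot: [-3.142, -0.0, 1.716]
force: [-2.8, 3.6, -2.3]
grip_width: 0.0202
finger_force: 61.2
```

The radial force is now near zero and the tangential about 3.6 N, past the starting tooth, so the pawl is clear. I'll keep lowering.

```bash
python3 arc.py .75 .04 5;python3 arc.py .55 .04 5;python3 arc.py .35 .02 20; python3 -m crank '{"travel":[[-0.32,-0.05,-0.36],[-0.63,-0.09,-0.72],[-0.92,-0.13,-1.1],[-1.19,-0.17,-1.49],[-1.44,-0.2,-1.9]],"turn":[[0,0,0],[0,0,0],[0,0,0],[0,0,0],[0,0,0]],"gripper":[1,1,1,1,1]}'
```

```text
0.71 [-0.32, -0.04, -0.36]
0.67 [-0.62, -0.09, -0.73]
0.63 [-0.91, -0.13, -1.11]
0.59 [-1.18, -0.17, -1.5]
0.55 [-1.44, -0.2, -1.91]
0.51 [-0.24, -0.03, -0.41]
0.47 [-0.46, -0.07, -0.84]
0.43 [-0.67, -0.09, -1.27]
0.39 [-0.86, -0.12, -1.71]
0.35 [-1.03, -0.14, -2.16]
0.33 [-0.08, -0.01, -0.23]
0.31 [-0.15, -0.02, -0.45]
0.29 [-0.22, -0.03, -0.68]
0.27 [-0.29, -0.04, -0.91]
0.25 [-0.35, -0.05, -1.15]
0.23 [-0.41, -0.06, -1.38]
0.21 [-0.46, -0.06, -1.61]
0.19 [-0.51, -0.07, -1.85]
0.17 [-0.55, -0.08, -2.08]
0.15 [-0.59, -0.08, -2.32]
0.13 [-0.62, -0.09, -2.56]
0.11 [-0.65, -0.09, -2.8]
0.09 [-0.67, -0.09, -3.04]
0.07 [-0.69, -0.1, -3.28]
0.05 [-0.71, -0.1, -3.52]
0.03 [-0.71, -0.1, -3.75]
0.01 [-0.72, -0.1, -3.99]
-0.01 [-0.72, -0.1, -4.23]
-0.03 [-0.71, -0.1, -4.47]
-0.05 [-0.71, -0.1, -4.71]
clock: 11.25
position: [0.498, -0.0135, 0.2056]
tool_rot: [-3.141, -0.0, 1.716]
force: [-5.0, 3.2, -0.6]
grip_width: 0.0205
finger_force: 61.3
```

```bash
python3 -m crank '{"travel":[[-0.28,-0.04,-0.39],[-0.5,-0.08,-0.82],[-0.71,-0.1,-1.25],[-0.9,-0.13,-1.69],[-1.07,-0.16,-2.14]],"turn":[[0,0,0],[0,0,0],[0,0,0],[0,0,0],[0,0,0]],"gripper":[1,1,1,1,1]}'
```

```text
clock: 11.75
position: [0.4874, -0.015, 0.1841]
tool_rot: [-3.141, -0.0, 1.716]
force: [-3.3, 5.8, -2.0]
grip_width: 0.0205
finger_force: 61.1
```

```bash
python3 -m crank '{"travel":[[-0.08,-0.01,-0.23],[-0.15,-0.02,-0.45],[-0.22,-0.03,-0.68],[-0.29,-0.04,-0.91],[-0.35,-0.05,-1.15]],"turn":[[0,0,0],[0,0,0],[0,0,0],[0,0,0],[0,0,0]],"gripper":[1,1,1,1,1]}'
```

```text
clock: 12.25
position: [0.4837, -0.0155, 0.1727]
tool_rot: [-3.141, -0.0, 1.717]
force: [-5.3, 5.5, -2.7]
grip_width: 0.0207
finger_force: 61.2
```

```bash
cat > chk.py <<'E'
from workcell import bot
import numpy as np,sys
o=bot.observe();f=o["force"];a=np.arcsin((o["position"][2]-.1727)/.12+.2474)
t=-np.sin(a)*f[0]-np.cos(a)*f[2];r=-np.cos(a)*f[0]+np.sin(a)*f[2]
print("a %.3f tang %.1f rad %.1f y %.1f t %.1f"%(a,t,r,f[1],o["clock"]));sys.exit(t<1.6)
E
T='"turn":[[0,0,0],[0,0,0],[0,0,0],[0,0,0],[0,0,0]],"gripper":[1,1,1,1,1]'
python3 -m crank '{"travel":[[-0.06,0.02,-0.12],[-0.1,0.04,-0.24],[-0.13,0.04,-0.35],[-0.15,0.04,-0.46],[-0.15,0.04,-0.46]],"turn":[[0,0,0],[0,0,0],[0,0,0],[0,0,0],[0,0,0]],"gripper":[1,1,1,1,1]}' >/dev/null; python3 chk.py && python3 -m crank '{"travel":[[-0.01,0,-0.06],[-0.02,0,-0.12],[-0.03,0,-0.18],[-0.03,0,-0.18],[-0.03,0,-0.18]],"turn":[[0,0,0],[0,0,0],[0,0,0],[0,0,0],[0,0,0]],"gripper":[1,1,1,1,1]}' >/dev/null; python3 chk.py && python3 -m crank '{"travel":[[-0.01,0,-0.06],[-0.02,0,-0.12],[-0.03,0,-0.18],[-0.03,0,-0.18],[-0.03,0,-0.18]],"turn":[[0,0,0],[0,0,0],[0,0,0],[0,0,0],[0,0,0]],"gripper":[1,1,1,1,1]}' >/dev/null; python3 chk.py
```

```text
a 0.211 tang 4.5 rad 4.9 y 0.6 t 12.8
a 0.211 tang 4.5 rad 4.9 y 0.6 t 12.8
a 0.211 tang 4.5 rad 4.9 y 0.6 t 12.8False
False
False
```

```bash
sed -i 's/sys.exit(t<1.6)/sys.exit(int(t<1.6))/' chk.py
python3 -m crank '{"travel":[[-0.02,0,-0.06],[-0.04,0,-0.12],[-0.06,0,-0.18],[-0.06,0,-0.18],[-0.06,0,-0.18]],"turn":[[0,0,0],[0,0,0],[0,0,0],[0,0,0],[0,0,0]],"gripper":[1,1,1,1,1]}' >/dev/null && python3 chk.py && python3 -m crank '{"travel":[[-0.01,0,-0.06],[-0.02,0,-0.12],[-0.03,0,-0.18],[-0.03,0,-0.18],[-0.03,0,-0.18]],"turn":[[0,0,0],[0,0,0],[0,0,0],[0,0,0],[0,0,0]],"gripper":[1,1,1,1,1]}' >/dev/null && python3 chk.py && python3 -m crank '{"travel":[[-0.01,0,-0.06],[-0.02,0,-0.12],[-0.03,0,-0.18],[-0.03,0,-0.18],[-0.03,0,-0.18]],"turn":[[0,0,0],[0,0,0],[0,0,0],[0,0,0],[0,0,0]],"gripper":[1,1,1,1,1]}' >/dev/null && python3 chk.py && python3 -m crank '{"travel":[[-0.01,0,-0.06],[-0.02,0,-0.12],[-0.03,0,-0.18],[-0.03,0,-0.18],[-0.03,0,-0.18]],"turn":[[0,0,0],[0,0,0],[0,0,0],[0,0,0],[0,0,0]],"gripper":[1,1,1,1,1]}' >/dev/null && python3 chk.py
```

```text
a 0.197 tang 4.8 rad 4.5 y -2.2 t 13.2
a 0.182 tang 3.6 rad 3.8 y -1.4 t 13.8
a 0.166 tang 4.5 rad 4.5 y -1.6 t 14.2
a 0.151 tang 4.5 rad 5.8 y -2.0 t 14.8
```

```bash
python3 -m crank '{"travel":[[-0.02,0,-0.06],[-0.04,0,-0.12],[-0.06,0,-0.18],[-0.06,0,-0.18],[-0.06,0,-0.18]],"turn":[[0,0,0],[0,0,0],[0,0,0],[0,0,0],[0,0,0]],"gripper":[1,1,1,1,1]}' >/dev/null && python3 chk.py && python3 -m crank '{"travel":[[-0.01,0,-0.06],[-0.02,0,-0.12],[-0.03,0,-0.18],[-0.03,0,-0.18],[-0.03,0,-0.18]],"turn":[[0,0,0],[0,0,0],[0,0,0],[0,0,0],[0,0,0]],"gripper":[1,1,1,1,1]}' >/dev/null && python3 chk.py && python3 -m crank '{"travel":[[-0.01,0,-0.06],[-0.02,0,-0.12],[-0.02,0,-0.18],[-0.02,0,-0.18],[-0.02,0,-0.18]],"turn":[[0,0,0],[0,0,0],[0,0,0],[0,0,0],[0,0,0]],"gripper":[1,1,1,1,1]}' >/dev/null && python3 chk.py && python3 -m crank '{"travel":[[-0.01,0,-0.06],[-0.02,0,-0.12],[-0.02,0,-0.18],[-0.02,0,-0.18],[-0.02,0,-0.18]],"turn":[[0,0,0],[0,0,0],[0,0,0],[0,0,0],[0,0,0]],"gripper":[1,1,1,1,1]}' >/dev/null && python3 chk.py && python3 -m crank '{"travel":[[-0.01,0,-0.06],[-0.01,0,-0.12],[-0.02,0,-0.18],[-0.02,0,-0.18],[-0.02,0,-0.18]],"turn":[[0,0,0],[0,0,0],[0,0,0],[0,0,0],[0,0,0]],"gripper":[1,1,1,1,1]}' >/dev/null && python3 chk.py && python3 -m crank '{"travel":[[-0.01,0,-0.06],[-0.01,0,-0.12],[-0.01,0,-0.18],[-0.01,0,-0.18],[-0.01,0,-0.18]],"turn":[[0,0,0],[0,0,0],[0,0,0],[0,0,0],[0,0,0]],"gripper":[1,1,1,1,1]}' >/dev/null && python3 chk.py
```

```text
a 0.137 tang 4.2 rad 2.9 y -3.6 t 15.2
a 0.122 tang 4.2 rad 3.1 y -3.9 t 15.8
a 0.107 tang 4.2 rad 4.3 y -2.9 t 16.2
a 0.092 tang 3.4 rad 3.7 y -4.7 t 16.8
a 0.077 tang 4.4 rad 2.9 y -3.9 t 17.2
a 0.061 tang 3.4 rad 3.7 y -5.0 t 17.8
```

```bash
python3 -m crank '{"travel":[[-0.01,-0.01,-0.06],[-0.02,-0.02,-0.12],[-0.03,-0.03,-0.18],[-0.03,-0.03,-0.18],[-0.03,-0.03,-0.18]],"turn":[[0,0,0],[0,0,0],[0,0,0],[0,0,0],[0,0,0]],"gripper":[1,1,1,1,1]}' >/dev/null && python3 chk.py && python3 -m crank '{"travel":[[0,0,-0.06],[-0.01,0,-0.12],[-0.01,0,-0.18],[-0.01,0,-0.18],[-0.01,0,-0.18]],"turn":[[0,0,0],[0,0,0],[0,0,0],[0,0,0],[0,0,0]],"gripper":[1,1,1,1,1]}' >/dev/null && python3 chk.py && python3 -m crank '{"travel":[[0,0,-0.06],[0,0,-0.12],[0,0,-0.18],[0,0,-0.18],[0,0,-0.18]],"turn":[[0,0,0],[0,0,0],[0,0,0],[0,0,0],[0,0,0]],"gripper":[1,1,1,1,1]}' >/dev/null && python3 chk.py && python3 -m crank '{"travel":[[0,0,-0.06],[0,0,-0.12],[0,0,-0.18],[0,0,-0.18],[0,0,-0.18]],"turn":[[0,0,0],[0,0,0],[0,0,0],[0,0,0],[0,0,0]],"gripper":[1,1,1,1,1]}' >/dev/null && python3 chk.py && python3 -m crank '{"travel":[[0,0,-0.06],[0,0,-0.12],[0,0,-0.18],[0,0,-0.18],[0,0,-0.18]],"turn":[[0,0,0],[0,0,0],[0,0,0],[0,0,0],[0,0,0]],"gripper":[1,1,1,1,1]}' >/dev/null && python3 chk.py && python3 -m crank '{"travel":[[0,0,-0.06],[0.01,0,-0.12],[0.01,0,-0.18],[0.01,0,-0.18],[0.01,0,-0.18]],"turn":[[0,0,0],[0,0,0],[0,0,0],[0,0,0],[0,0,0]],"gripper":[1,1,1,1,1]}' >/dev/null && python3 chk.py
```

```text
a 0.047 tang 4.3 rad 1.3 y -4.4 t 18.2
a 0.031 tang 4.9 rad -0.7 y -4.6 t 18.8
a 0.016 tang 4.0 rad 1.4 y -4.6 t 19.2
a 0.001 tang 3.5 rad 1.2 y -5.8 t 19.8
a -0.014 tang 4.7 rad 1.1 y -4.3 t 20.2
a -0.029 tang 4.4 rad 1.3 y -5.2 t 20.8
```

```bash
python3 -m crank '{"travel":[[0,-0.01,-0.06],[0,-0.03,-0.12],[0.01,-0.04,-0.18],[0.01,-0.04,-0.18],[0.01,-0.04,-0.18]],"turn":[[0,0,0],[0,0,0],[0,0,0],[0,0,0],[0,0,0]],"gripper":[1,1,1,1,1]}' >/dev/null && python3 chk.py && python3 -m crank '{"travel":[[0,0,-0.06],[0,0,-0.12],[0.01,0,-0.18],[0.01,0,-0.18],[0.01,0,-0.18]],"turn":[[0,0,0],[0,0,0],[0,0,0],[0,0,0],[0,0,0]],"gripper":[1,1,1,1,1]}' >/dev/null && python3 chk.py && python3 -m crank '{"travel":[[0,0,-0.06],[0,0,-0.12],[0.01,0,-0.18],[0.01,0,-0.18],[0.01,0,-0.18]],"turn":[[0,0,0],[0,0,0],[0,0,0],[0,0,0],[0,0,0]],"gripper":[1,1,1,1,1]}' >/dev/null && python3 chk.py && python3 -m crank '{"travel":[[0,0,-0.06],[0.01,0,-0.12],[0.01,0,-0.18],[0.01,0,-0.18],[0.01,0,-0.18]],"turn":[[0,0,0],[0,0,0],[0,0,0],[0,0,0],[0,0,0]],"gripper":[1,1,1,1,1]}' >/dev/null && python3 chk.py && python3 -m crank '{"travel":[[0,0,-0.06],[0.01,0,-0.12],[0.02,0,-0.18],[0.02,0,-0.18],[0.02,0,-0.18]],"turn":[[0,0,0],[0,0,0],[0,0,0],[0,0,0],[0,0,0]],"gripper":[1,1,1,1,1]}' >/dev/null && python3 chk.py && python3 -m crank '{"travel":[[0,0,-0.06],[0.01,0,-0.12],[0.02,0,-0.18],[0.02,0,-0.18],[0.02,0,-0.18]],"turn":[[0,0,0],[0,0,0],[0,0,0],[0,0,0],[0,0,0]],"gripper":[1,1,1,1,1]}' >/dev/null && python3 chk.py && python3 -m crank '{"travel":[[0.01,0,-0.06],[0.01,0,-0.12],[0.02,0,-0.18],[0.02,0,-0.18],[0.02,0,-0.18]],"turn":[[0,0,0],[0,0,0],[0,0,0],[0,0,0],[0,0,0]],"gripper":[1,1,1,1,1]}' >/dev/null && python3 chk.py
```

```text
a -0.044 tang 4.6 rad 2.2 y -1.4 t 21.2
a -0.059 tang 4.0 rad 1.7 y 0.4 t 21.8
a -0.074 tang 4.1 rad 0.9 y 1.8 t 22.2
a -0.089 tang 3.7 rad 1.9 y 3.7 t 22.8
a -0.104 tang 4.4 rad 1.3 y 3.5 t 23.2
a -0.119 tang 4.6 rad 1.5 y 4.5 t 23.8
a -0.135 tang 4.3 rad 1.2 y 5.3 t 24.2
```

```bash
python3 -m crank '{"travel":[[0.01,0.02,-0.06],[0.01,0.03,-0.12],[0.02,0.04,-0.18],[0.02,0.04,-0.18],[0.02,0.04,-0.18]],"turn":[[0,0,0],[0,0,0],[0,0,0],[0,0,0],[0,0,0]],"gripper":[1,1,1,1,1]}' >/dev/null && python3 chk.py && python3 -m crank '{"travel":[[0.01,0,-0.06],[0.02,0,-0.12],[0.03,0,-0.18],[0.03,0,-0.18],[0.03,0,-0.18]],"turn":[[0,0,0],[0,0,0],[0,0,0],[0,0,0],[0,0,0]],"gripper":[1,1,1,1,1]}' >/dev/null && python3 chk.py && python3 -m crank '{"travel":[[0.01,0,-0.06],[0.02,0,-0.12],[0.03,0,-0.18],[0.03,0,-0.18],[0.03,0,-0.18]],"turn":[[0,0,0],[0,0,0],[0,0,0],[0,0,0],[0,0,0]],"gripper":[1,1,1,1,1]}' >/dev/null && python3 chk.py && python3 -m crank '{"travel":[[0.01,0,-0.06],[0.02,0,-0.12],[0.03,0,-0.18],[0.03,0,-0.18],[0.03,0,-0.18]],"turn":[[0,0,0],[0,0,0],[0,0,0],[0,0,0],[0,0,0]],"gripper":[1,1,1,1,1]}' >/dev/null && python3 chk.py && python3 -m crank '{"travel":[[0.01,0,-0.06],[0.02,0,-0.12],[0.04,0,-0.18],[0.04,0,-0.18],[0.04,0,-0.18]],"turn":[[0,0,0],[0,0,0],[0,0,0],[0,0,0],[0,0,0]],"gripper":[1,1,1,1,1]}' >/dev/null && python3 chk.py && python3 -m crank '{"travel":[[0.01,0,-0.06],[0.03,0,-0.12],[0.04,0,-0.18],[0.04,0,-0.18],[0.04,0,-0.18]],"turn":[[0,0,0],[0,0,0],[0,0,0],[0,0,0],[0,0,0]],"gripper":[1,1,1,1,1]}' >/dev/null && python3 chk.py && python3 -m crank '{"travel":[[0.01,0,-0.06],[0.03,0,-0.12],[0.04,0,-0.18],[0.04,0,-0.18],[0.04,0,-0.18]],"turn":[[0,0,0],[0,0,0],[0,0,0],[0,0,0],[0,0,0]],"gripper":[1,1,1,1,1]}' >/dev/null && python3 chk.py
```

```text
a -0.149 tang 4.4 rad 0.4 y 1.2 t 24.8
a -0.165 tang 3.6 rad 2.1 y 0.5 t 25.2
a -0.180 tang 4.6 rad 1.7 y -0.4 t 25.8
a -0.195 tang 3.7 rad 3.2 y -0.6 t 26.2
a -0.211 tang 4.8 rad 3.7 y 0.9 t 26.8
a -0.226 tang 3.6 rad 4.0 y 0.1 t 27.2
a -0.241 tang 4.7 rad 3.4 y 0.7 t 27.8
```

```bash
python3 -m crank '{"travel":[[0,0,-0.06],[0.01,0,-0.12],[0.01,0,-0.18],[0.01,0,-0.18],[0.01,0,-0.18]],"turn":[[0,0,0],[0,0,0],[0,0,0],[0,0,0],[0,0,0]],"gripper":[1,1,1,1,1]}' >/dev/null && python3 chk.py && python3 -m crank '{"travel":[[0.01,0,-0.06],[0.03,0,-0.12],[0.04,0,-0.18],[0.04,0,-0.18],[0.04,0,-0.18]],"turn":[[0,0,0],[0,0,0],[0,0,0],[0,0,0],[0,0,0]],"gripper":[1,1,1,1,1]}' >/dev/null && python3 chk.py && python3 -m crank '{"travel":[[0.01,0,-0.06],[0.03,0,-0.12],[0.04,0,-0.17],[0.04,0,-0.17],[0.04,0,-0.17]],"turn":[[0,0,0],[0,0,0],[0,0,0],[0,0,0],[0,0,0]],"gripper":[1,1,1,1,1]}' >/dev/null && python3 chk.py && python3 -m crank '{"travel":[[0.02,0,-0.06],[0.03,0,-0.12],[0.05,0,-0.17],[0.05,0,-0.17],[0.05,0,-0.17]],"turn":[[0,0,0],[0,0,0],[0,0,0],[0,0,0],[0,0,0]],"gripper":[1,1,1,1,1]}' >/dev/null && python3 chk.py && python3 -m crank '{"travel":[[0.02,0,-0.06],[0.04,0,-0.12],[0.05,0,-0.17],[0.05,0,-0.17],[0.05,0,-0.17]],"turn":[[0,0,0],[0,0,0],[0,0,0],[0,0,0],[0,0,0]],"gripper":[1,1,1,1,1]}' >/dev/null && python3 chk.py && python3 -m crank '{"travel":[[0.02,0,-0.06],[0.04,0,-0.12],[0.06,0,-0.17],[0.06,0,-0.17],[0.06,0,-0.17]],"turn":[[0,0,0],[0,0,0],[0,0,0],[0,0,0],[0,0,0]],"gripper":[1,1,1,1,1]}' >/dev/null && python3 chk.py && python3 -m crank '{"travel":[[0.02,0,-0.06],[0.04,0,-0.12],[0.06,0,-0.17],[0.06,0,-0.17],[0.06,0,-0.17]],"turn":[[0,0,0],[0,0,0],[0,0,0],[0,0,0],[0,0,0]],"gripper":[1,1,1,1,1]}' >/dev/null && python3 chk.py
```

```text
a -0.256 tang 3.8 rad 2.7 y 3.4 t 28.2
a -0.272 tang 3.4 rad -0.8 y 5.2 t 28.8
a -0.286 tang 3.4 rad -0.2 y 5.2 t 29.2
a -0.301 tang 4.1 rad -1.2 y 5.3 t 29.8
a -0.315 tang 2.2 rad -1.4 y 5.5 t 30.2
a -0.329 tang -2.5 rad -0.8 y 7.0 t 30.8
```

Contact: the tangential load went from 4.1 to 2.2 to -2.5 N, so the bracket is on the stop. I'll back off half a millimetre, open and rise.

```bash
python3 -m crank '{"travel":[[0,0,0.03],[0,0,0.05],[0,0,0.05],[0,0,0.05],[0,0,0.05]],"turn":[[0,0,0],[0,0,0],[0,0,0],[0,0,0],[0,0,0]],"gripper":[1,1,1,1,1]}' 20 ; python3 chk.py; python3 -m crank '{"travel":[[0,0,0],[0,0,0],[0,0,0],[0,0,0],[0,0,0]],"turn":[[0,0,0],[0,0,0],[0,0,0],[0,0,0],[0,0,0]],"gripper":[0.72,0.68,0.64,0.6,0.55]}' 20; python3 chk.py; python3 -m crank '{"travel":[[0,0,0],[0,0,0],[0,0,0],[0,0,0],[0,0,0]],"turn":[[0,0,0],[0,0,0],[0,0,0],[0,0,0],[0,0,0]],"gripper":[0.5,0.5,0.5,0.5,0.5]}'; python3 chk.py
```

```text
clock: 31.25
position: [0.4854, -0.0152, 0.1047]
tool_rot: [3.141, -0.0, 1.717]
force: [-1.5, 6.3, 2.5]
grip_width: 0.0201
finger_force: 61.6
a -0.325 tang -2.9 rad 0.7 y 6.3 t 31.2
clock: 31.75
position: [0.4853, -0.0157, 0.1045]
tool_rot: [-3.142, 0.0, 1.716]
force: [-0.5, -0.6, 0.0]
grip_width: 0.0386
finger_force: 0.0
a -0.327 tang -0.2 rad 0.5 y -0.6 t 31.8
clock: 32.25
position: [0.4853, -0.0156, 0.1045]
tool_rot: [-3.142, 0.0, 1.716]
force: [0.2, -0.1, 0.6]
grip_width: 0.0425
finger_force: 0.0
a -0.327 tang -0.5 rad -0.4 y -0.1 t 32.2
```

Released, and nothing is touching. Now I'll rise clear and take a look.

```bash
python3 -m crank '{"travel":[[0,0,1.5],[0,0,4],[0,0,7],[0,-1,10],[0,-3,13]],"turn":[[0,0,0],[0,0,0],[0,0,0],[0,0,0],[0,0,0]],"gripper":[0.5,0.5,0.5,0.5,0.5]}'
python3 -m crank '{"travel":[[0,-3,2],[0,-6,3],[0,-9,3],[0,-9,3],[0,-9,3]],"turn":[[0,0,0],[0,0,0],[0,0,0],[0,0,0],[0,0,0]],"gripper":[0.5,0.5,0.5,0.5,0.5]}'
python3 - <<'E'
from workcell import bot
from h import *
s=bot.grab_frame("scene")["pixels"][115:305,175:335,::-1];t=bot.grab_frame("top")["pixels"][120:310,190:350,::-1]
cv2.imwrite("pics/c7.png",np.clip(np.hstack([cv2.resize(i,(400,475),interpolation=cv2.INTER_CUBIC) for i in(s,t)])*1.4,0,255).astype(np.uint8))
E
```

```text
clock: 32.75
position: [0.4852, -0.0449, 0.2357]
tool_rot: [-3.141, -0.0, 1.718]
force: [0.4, -0.1, -0.4]
grip_width: 0.0427
finger_force: 0.0
clock: 33.25
position: [0.4851, -0.1358, 0.2644]
tool_rot: [-3.141, -0.0, 1.715]
force: [-0.4, 0.3, 0.0]
grip_width: 0.0429
finger_force: 0.0
```

View pics/c7.png

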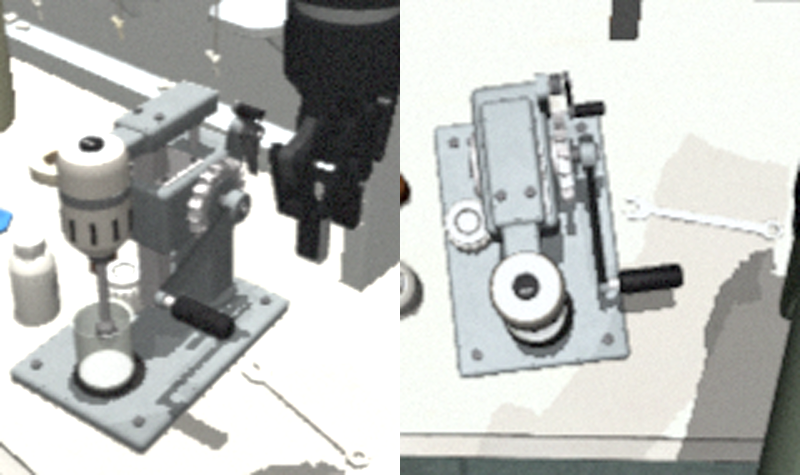

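The head is down on the stop, with the handle low at scene crop (200,315). The selector pin is on its release side at (250,112), the pawl is clear, and the beaker, bottles and spanner haven't moved. Handing in.

```bash
python3 -c "
from workcell import bot
print(bot.job_done())"
```

```text
the job is handed in; nothing more can be done
None
```

I lowered the head in hand onto the stop screw with the selector on release and the pawl clear of the wheel, let go of the handle, and handed the job in at about 33 s; no verdict came back.

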